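# Set up the button press for the red size

## Robot

A 7-joint arm with a two-finger parallel gripper is mounted at the origin on the work surface. World frame = base frame: x ahead of the robot, y to its left, z up, the work surface at z = 0. Lengths are in m, angles in rad, forces in N, time in s.
With the tool pointing down it reaches from about 0.4 to 0.925 m from the base axis. Payload 4.1 kg.
Tool frame: the origin (TCP) lies at the very end of the fingers, on their centre line; the grasp point (between the pads) lies 19 mm behind it; z points along the fingers, y is the direction in which the jaws open and shut (so a half turn about z gives the same grasp; the last joint's range is limited). The gripper opens to 85 mm and grips with 20 to 120 N. Pads are 22 mm wide; open, the fingers measure 114 mm over their backs; the gripper's body (76 mm by 85 mm) begins 54 mm behind the grasp point. The pads swing forward as they close: fully open they stand 13 mm farther back than shut.
Start: joints at [1.162, 0.398, 0.045, 1.537, -0.019, 1.207, -0.051], TCP at [0.198, -0.619, 0.231] pointing down, gripper open.
Joint ranges: [-2.82, 2.82], [-0.49, 2.23], [-1.37, 1.46], [0, 2.46], [-1.36, 4.5], [0.23, 2], [-2.94, 2.94]. Speed limits (rad/s): [2.57, 2.57, 3.14, 3.14, 3.14, 3.14, 3.14].

## Interface

Orientations are given as a unit quaternion [x, y, z, w].
In Python, from workcell import r, cams, ticket, models gives the robot as it stands.
- The arm moves only by the tool drive_tool, never from a script. Its argument "deltas" is a list of rows, each a list of 5 numbers: the closure, from 0 (fully open) to 1 (shut), then the shift along the world's x, y, z in units of 800 mm (1.0 is 800 mm), then the turn about the world's z in units of 45 degrees (1.0 is 45 degrees). In form: [[hand, x, y, z, spin], ...]. A call has 1 to 20 rows; each row is the pose to reach, as a shift and turn from the pose commanded when the call began; what a row does not reach only later rows make up. A row lasts 1/8 s, in which the tool goes at most 62.5 mm and 10.7 degrees, less where a joint would pass 70% of its speed; a pose out of reach is approached as far as the arm can. A call with a number of a shift or a turn outside -1 to 1 is refused whole. A call with a gripper value outside its range is refused whole. The fingers move at their own pace and stop on an object; "force" is the grip in N (left out, the last holds). Time passes only in rows, so rows that repeat a pose let the fingers close. It gives the time, the measured TCP pose, the force and the opening at its end, in the units of the state.
- r.get_state(): the state, without advancing time (a new reading comes with each control period).
- cams.grab_frame(name): name is "side" or "top"; returns a dict with "pixels" (400x640x3 uint8, blue, green, red), "vertical_fov" (degrees; the focal length in pixels is half the picture's height over the tangent of half this angle, whatever the lens; pixels are square), "cx", "cy" (the principal point, pixels), "rvec" (rotation vector, rad) and "tvec" (3), from world to camera coordinates, as OpenCV has them. Camera axes: x right, y down, z forward; pixel columns grow to the right and rows downward; lengths in m; the calibration is good to about 2 mm. A picture is of the moment at which its call begins. There is no depth.
- ticket.hand_in(): hands the job in, once; it reports no verdict.
Trained networks look in a picture, given as the dict that the camera call returned (one of the last four; its "shot" number tells which), for a name from the list of things; names that differ only in an ending like _2 or _b are one class to them, and where a whole thing is asked for, a point or a joint stands for the part that bears it (a point fixed in the world has none). Each returns a list of dicts, best first, with "score" (0 to 1); they miss things now and then, are a little off and sometimes report something else, mostly with a low value. They report only what shows in the picture. A call takes as long as a camera call. They do not tell look-alikes from the thing itself.
- models.boxes_of(picture, thing): "position" ([x, y, z] in m, in world coordinates, good to about 4 mm: the middle of the surface that is visible of it).
- models.silhouettes(picture, thing): "mask" (400x640 bool, what is visible of it).
- models.spot_point(picture, thing): "position" ([x, y, z] in m, in world coordinates, good to about 4 mm: a listed point, or the origin of a listed thing).
The state is a dict: "t": time; "joint_positions": joint angles; "joint_velocities": joint speeds; "joint_torque": joint torques, N m; "ee_pos": TCP position; "orientation": TCP orientation; "force": force on the tool from outside, world axes, zero at the start; "moment": the same for the moment, N m; "grip_width": finger opening in m.
Only numpy, scipy, OpenCV 4.12 (cv2) and the standard library are available. Lean on these libraries where they do the work, as an engineer would, in place of code of your own. Each camera call takes 0.05 s, during which the arm holds its last target.

## Task

Set up the button press for red buttons: put the red die in the round recess of the blue deck and press it down until its steel disc is flush with the deck. Then roll the knurled black thumbwheel with one fingertip, click by click, until the red band on its drum stands at the white pointer. Leave the yellow and blue dies where they are and do not knock over the standing tube of orange buttons.

Things in the scene. Friction and masses are not known exactly. Their poses are not given: they have to be found in the camera images.
- die_red_center (a point): Centre, 22 mm above the underside, of the loose red die, z up. 44 mm tall, 0.12 kg: a steel disc 44 mm across and 20 mm thick, its lower 10 mm tapering to 36 mm across at the underside, and on it a red upright stub, 24 mm across and 24 mm tall, to grip. It stands on the work surface to the robot's right (-y), with a yellow and a blue die, at least 85 mm apart.
- die_yellow_center (a point): Centre (22 mm up) of the yellow die, same shape as the red one; to be left alone.
- die_blue_center (a point): Centre (22 mm up) of the blue die, same shape as the red one; to be left alone.
- press: The press; origin under the middle of its base, z up, x away from the robot, y along its length; turned by up to 0.35 rad. Blue deck 160 (x) by 340 mm (y), 50 mm high. A column 36 mm across stands on it at x 20, y 135 mm and carries the press head, swung out over +y: at y over 110 mm, up to 160 mm high, its handle to 190 mm.
- recess (a point): Centre of the mouth of the round recess, level with the deck, at y -100 mm of the press, axes as the press. 46 mm across, 20 mm deep: the die's disc fits 1 mm clear all round. Three spring catches stop a die just set down 2 to 9 mm too high; some 6 to 15 N straight down on the stub push it home and it stays. Seated, the stub stands 24 mm above the deck.
- wheel_top (a point): Fixed point at the top of the black knurled rim, mid-width, 78 mm above the work surface, 28 mm above the deck, 120 mm from the recess along +y; axes as the press. The wheel turns about a level axle along y, 30 mm below this point; its rim is 60 mm in diameter, 18 mm wide and free on top. Rolls by friction: a light press (5 to 8 N) of a fingertip, dragged along x.
- pointer (a point): Tip of the fixed white pointer at the top of the drum, 27 mm from wheel_top along +y and 2 mm lower. The grey drum is part of the wheel, beside the rim on its +y side: 52 mm in diameter, 14 mm wide, with a white tick at each click and a red, a yellow and a blue band, each 6 mm wide, across it.
- wheel (a joint): Thumbwheel angle in rad; 0 when the red band is at the pointer. A click is 15 degrees (0.262 rad, 7.9 mm at the rim). It starts 2 to 6 clicks below zero, the red band on the side away from the robot, and grows as the rim's top rolls towards the robot (-x of the press). Stops at -2.2 and 1.2; rolls both ways; needs about 1 N at the rim; let go, it settles in the nearest click.
- tube_orange: Clear capped tube of orange buttons, 44 mm across, 115 mm tall, standing; origin under its centre, z up. Bystander.
Not all that is in view belongs to the job. Leave any green or turquoise look-alike of the part that bears die_red_center alone.

How it is judged:
By the outcome, as a careful person would: the job done as asked, in the order asked, and still so for the second after the job is handed in, with the robot touching nothing.
It also fails if it takes over 67 s, if anything falls off the work surface, if the arm or the gripper's body presses on something with over 40 N, if the wrist force passes 120 N, or if a joint passes its speed limit or range.

## Working session

There is one attempt and no reset: what is moved stays moved. The work goes in short steps, Python scripts to look and compute and a tool call to move; the robot and the scene stay as the last step left them, time stands still between calls to the robot, and variables do not carry over. Pictures are saved under pics/ and viewed, and the job is handed in when it is done.

Besides the shell and the picture viewer there is one more tool, called after "Emit:" as a command line: name --pt "numbers of a row" for each row, then --argument value for the rest. drive_tool: Moves the arm, as the interface text tells. Its arguments: {"type":"object","properties":{"deltas":{"type":"array","items":{"type":"array","items":{"type":"number","minimum":-1,"maximum":1}}},"force":{"type":"number"}},"required":["deltas"]}

```bash
mkdir -p pics; ls; cat > h.py <<'E'
import numpy as np, cv2
from workcell import r, cams, ticket, models
def K(p):
    f=200/np.tan(np.radians(p["vertical_fov"])/2)
    return np.array([[f,0,p["cx"]],[0,f,p["cy"]],[0,0,1]])
def proj(p,X):
    return cv2.projectPoints(np.array(X,float).reshape(-1,1,3),np.array(p["rvec"],float),np.array(p["tvec"],float),K(p),None)[0].reshape(-1,2)
def ray(p,uv,z):
    R=cv2.Rodrigues(np.array(p["rvec"],float))[0];t=np.array(p["tvec"],float).ravel()
    c=-R.T@t; d=R.T@np.linalg.inv(K(p))@np.array([uv[0],uv[1],1.]); return c+d*(z-c[2])/d[2]
E
python3 - <<'E'
from h import *
s=r.get_state()
for k,v in s.items(): print(k,np.round(v,4))
for n in ("side","top"):
    p=cams.grab_frame(n); print(n,{k:v for k,v in p.items() if k!="pixels"})
    cv2.imwrite(f"pics/{n}0.png",p["pixels"])
    for t in ["die_red_center","die_yellow_center","die_blue_center","press","recess","wheel_top","pointer","tube_orange"]:
        print(t,[(np.round(d["position"],4).tolist(),round(d["score"],2)) for d in models.spot_point(p,t)][:4])
E
```

```text
pics
t 0.0
joint_positions [ 1.162   0.3992  0.045   1.5379 -0.0187  1.2069 -0.0507]
joint_velocities [-0.0011 -0.0016  0.0005  0.0007 -0.0013  0.0007  0.0018]
joint_torque [ 3.00000e-04 -4.75120e+01  1.36490e+00 -2.54223e+01  1.17000e-02
  9.70000e-03  0.00000e+00]
ee_pos [ 0.198  -0.6184  0.2303]
orientation [ 9.880e-01  1.544e-01 -2.000e-04 -1.000e-03]
force [0.3273 0.0647 0.1313]
moment [0.0528 0.0136 0.0425]
grip_width 0.0853
side {'vertical_fov': 55.84754726950321, 'cx': 318.3024649088484, 'cy': 203.74108283150792, 'rvec': array([ 0.86076106, -2.60760799,  0.97373273]), 'tvec': array([0.34871199, 0.37200727, 0.79972695]), 'shot': 1}
die_red_center [([0.5414, -0.4035, 0.0231], 0.68), ([0.6656, -0.4785, 0.0226], 0.62), ([0.4367, -0.4171, 0.0233], 0.6)]
die_yellow_center [([0.5545, -0.2527, 0.0214], 0.6)]
die_blue_center [([0.4382, -0.2261, 0.0231], 0.51), ([0.5411, 0.0025, 0.052], 0.2)]
press [([0.5543, 0.0983, 0.0036], 0.84)]
recess [([0.5426, -0.0005, 0.049], 0.85)]
wheel_top [([0.5587, 0.1163, 0.0776], 0.85)]
pointer [([0.5659, 0.148, 0.0765], 0.95)]
tube_orange [([0.6905, -0.2178, -0.0014], 0.94)]
top {'vertical_fov': 45.679356408986614, 'cx': 317.698668795258, 'cy': 196.49316068924696, 'rvec': array([ 2.21044445, -2.1541459 ,  0.02452898]), 'tvec': array([-0.13153629,  0.54558159,  1.13865596]), 'shot': 2}
die_red_center [([0.543, -0.4045, 0.0213], 0.74), ([0.6676, -0.4753, 0.0212], 0.65), ([0.5403, -0.0042, 0.0523], 0.56), ([0.4375, -0.4166, 0.02], 0.52)]
die_yellow_center [([0.5512, -0.2505, 0.0229], 0.63)]
die_blue_center [([0.4413, -0.2308, 0.0216], 0.82)]
press [([0.5574, 0.1001, -0.0014], 0.63), ([0.5689, 0.1458, 0.0739], 0.44)]
recess [([0.542, -0.0026, 0.0554], 0.87)]
wheel_top [([0.5625, 0.1214, 0.0758], 0.77), ([0.5672, 0.1442, 0.0737], 0.54)]
pointer [([0.5681, 0.1421, 0.0749], 0.93)]
tube_orange [([0.6866, -0.2149, 0.0009], 0.61)]
```

View pics/side0.png

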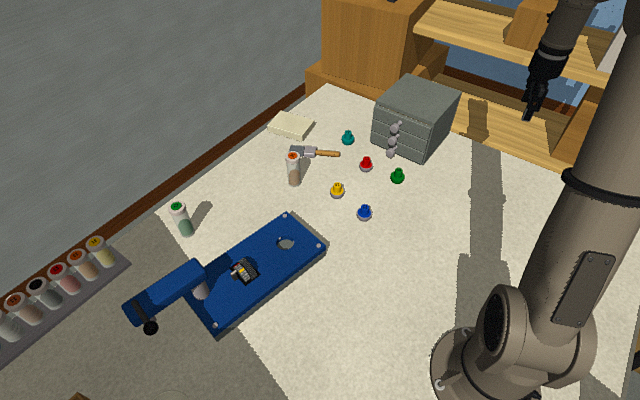

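View pics/top0.png

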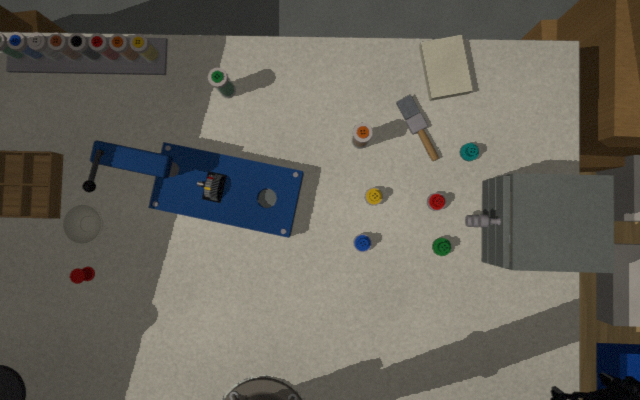

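```bash
python3 - <<'E'
import cv2,numpy as np
a=cv2.imread("pics/top0.png");b=cv2.imread("pics/side0.png")
c1=cv2.resize(a[130:250,140:310],None,fx=4.5,fy=4.5,interpolation=cv2.INTER_CUBIC)
cv2.imwrite("pics/c1.png",c1)
c2=cv2.resize(a[130:270,340:520],None,fx=4,fy=4,interpolation=cv2.INTER_CUBIC);cv2.imwrite("pics/c2.png",c2)
c3=cv2.resize(b[240:300,210:310],None,fx=8,fy=8,interpolation=cv2.INTER_CUBIC);cv2.imwrite("pics/c3.png",c3)
E
```

```text
(no output)
```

View pics/c1.png

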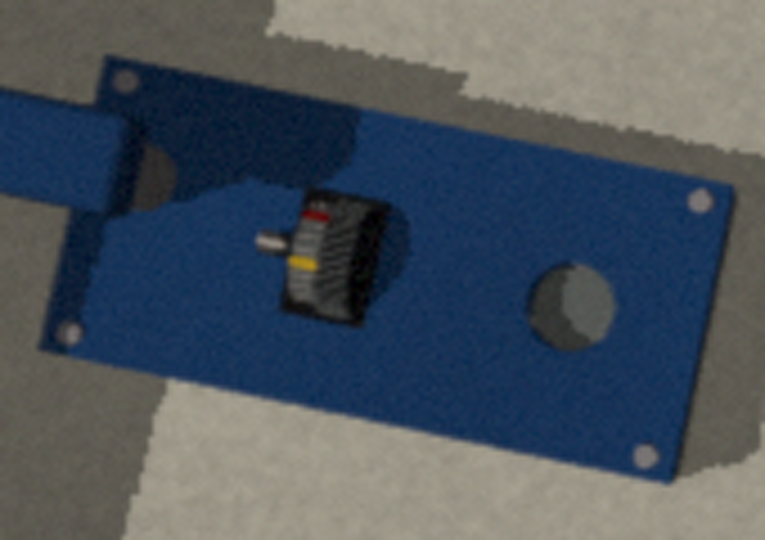

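View pics/c2.png

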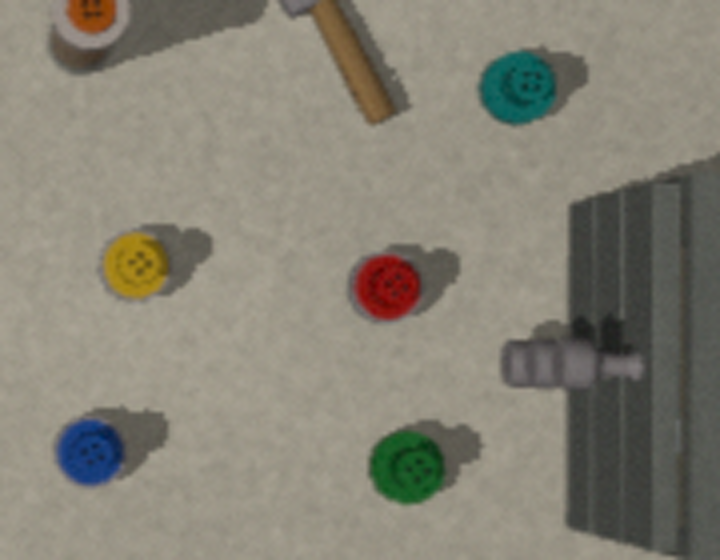

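View pics/c3.png

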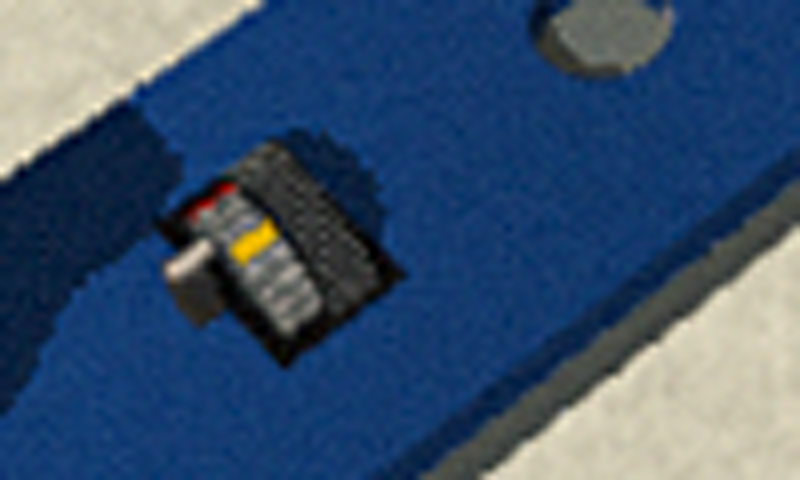

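```bash
python3 - <<'E'
from h import *
p=cams.grab_frame("top"); q=cams.grab_frame("side")
def c1(u,v): return ((u+.5)/4.5-.5+140,(v+.5)/4.5-.5+130)
def c2(u,v): return ((u+.5)/4-.5+340,(v+.5)/4-.5+130)
C=[ray(p,c1(*x),.05) for x in [(734,185),(676,482),(40,348),(108,56)]]
for c in C: print("corner",c.round(4))
R=ray(p,c1(572,307),.05);print("recess",R.round(4))
y1=C[3]-C[0];y2=C[2]-C[1];x1=C[0]-C[1];x2=C[3]-C[2]
for v in (y1,y2): print("len",np.linalg.norm(v),np.degrees(np.arctan2(-v[0],v[1])))
for v in (x1,x2): print("len",np.linalg.norm(v),np.degrees(np.arctan2(v[1],v[0])))
M=np.mean(C,0);print("mid",M)
print("pointer tip",ray(p,c1(285,242),.076).round(4),"red band",ray(p,c1(316,215),.072).round(4),"yel",ray(p,c1(303,264),.075).round(4))
print("wheel rim corners", [ray(p,c1(*x),.06).round(4) for x in [(388,203),(360,327),(310,190),(282,312)]])
print("red",ray(p,c2(389,287),.044).round(4))
print("cab",ray(p,c2(505,360),.05).round(4),ray(p,c2(570,360),.1).round(4))
# silhouettes
m=models.silhouettes(p,"die_red_center")
for d in m: 
    mm=d["mask"]; v,u=np.nonzero(mm); print(d["score"],u.mean(),v.mean(),mm.sum())
# red in side by colour
for im,nm in((p,"top"),(q,"side")):
    I=im["pixels"].astype(int); red=(I[...,2]>110)&(I[...,1]<50)&(I[...,0]<60)
    n,l,st,ce=cv2.connectedComponentsWithStats(red.astype(np.uint8))
    for i in range(1,n):
        if st[i,4]>8: print(nm,st[i],ce[i].round(1))
print(proj(q,[[0.5425,-0.404,.044],[0.5425,-0.404,.0]]),proj(p,[0.5425,-0.404,.044]))
E
```

```text
corner [ 0.6067 -0.0817  0.05  ]
corner [ 0.4512 -0.0559  0.05  ]
corner [0.5121 0.2807 0.05  ]
corner [0.6672 0.2513 0.05  ]
recess [0.5407 0.0012 0.05  ]
len 0.3384526932772524 -10.310729434407794
len 0.3420550163858597 -10.266047931215967
len 0.15762142167574897 -9.420585136580753
len 0.1578733620031874 -10.72937114090436
mid [0.55930663 0.09861889 0.05      ]
pointer tip [0.5692 0.1463 0.076 ] red band [0.5838 0.1318 0.072 ] yel [0.5582 0.1368 0.075 ]
wheel rim corners [array([0.592 , 0.0975, 0.06  ]), array([0.5271, 0.1098, 0.06  ]), array([0.5978, 0.1386, 0.06  ]), array([0.5339, 0.1508, 0.06  ])]
red [ 0.5428 -0.3973  0.044 ]
cab [ 0.5019 -0.4634  0.05  ] [ 0.5023 -0.4849  0.1   ]
0.79 440.98046875 246.984375 256
0.73 435.97080291970804 201.4160583941606 274
0.5 468.83870967741933 151.72759856630825 279
top [429 194  16  16 152] [436.2 201.5]
side [360 157  12  11  90] [365.7 162.5]
[[367.24436265 158.09018795]
 [366.02208391 168.21968137]] [[439.7383328  201.56361393]]
```

```bash
python3 - <<'E'
from h import *
from scipy.optimize import least_squares
p=cams.grab_frame("top"); q=cams.grab_frame("side")
I=q["pixels"]
cv2.imwrite("pics/c4.png",cv2.resize(I[140:190,330:420],None,fx=8,fy=8,interpolation=cv2.INTER_CUBIC))
cv2.imwrite("pics/c5.png",cv2.resize(I[205:275,220:340],None,fx=6,fy=6,interpolation=cv2.INTER_CUBIC))
# expected pixel centroid of visible red = avg of convex hull of stub
def stubc(im,x,y):
    a=np.linspace(0,2*np.pi,40); P=[[x+.012*np.cos(t),y+.012*np.sin(t),z] for t in a for z in(.02,.044)]
    h=cv2.convexHull(proj(im,P).astype(np.float32)); m=cv2.moments(h); return np.array([m["m10"]/m["m00"],m["m01"]/m["m00"]])
for im,c in((p,(436.2,201.5)),(q,(365.7,162.5))):
    s=least_squares(lambda v: stubc(im,*v)-np.array(c),[.54,-.4]); print("red",s.x.round(4))
E
```

```text
red [ 0.543  -0.3982]
red [ 0.5416 -0.3953]
```

View pics/c4.png

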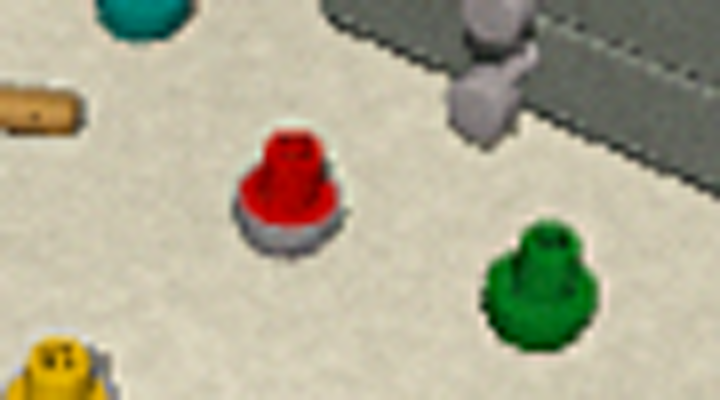

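View pics/c5.png

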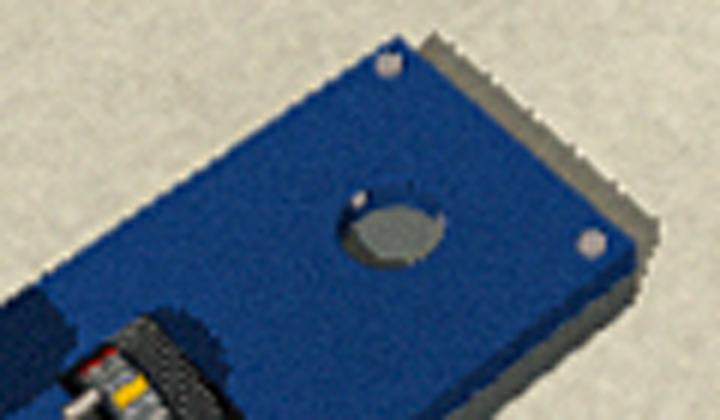

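```bash
python3 - <<'E'
from h import *
from scipy.optimize import least_squares
p=cams.grab_frame("top"); q=cams.grab_frame("side")
def stubc(im,x,y):
    a=np.linspace(0,2*np.pi,40); P=[[x+r*np.cos(t),y+r*np.sin(t),z] for t in a for z,r in((.02,.020),(.02,.012),(.044,.012))]
    m0=np.zeros((1600,2560),np.uint8)
    def h(sel): return cv2.convexHull(np.round(proj(im,sel)*4).astype(np.int32))
    cv2.fillConvexPoly(m0,h(P[0::3]),1); cv2.fillConvexPoly(m0,h(P[1::3]+P[2::3]),1)
    v,u=np.nonzero(m0); return np.array([u.mean()/4,v.mean()/4])
for im,c in((p,(436.2,201.5)),(q,(365.7,162.5))):
    x=np.array([.543,-.4])
    for _ in range(4):
        e=stubc(im,*x)-c; J=np.array([(stubc(im,*(x+d))-stubc(im,*(x-d)))/.02 for d in (np.array([.01,0]),np.array([0,.01]))]).T
        x=x-np.linalg.solve(J,e)
    print("red",x.round(4),e)
    print("rim check", proj(im,[x[0],x[1],.044]))
def c5(u,v): return ((u+.5)/6-.5+220,(v+.5)/6-.5+205)
print("side recess mouth",ray(q,c5(391,225),.05).round(4))
for uv in [(402,36),(637,247)]: print("side corner",ray(q,c5(*uv),.05).round(4))
E
```

```text
red [ 0.5436 -0.401 ] [ 0.00131215 -0.00801105]
rim check [[438.46169062 201.05910638]]
red [ 0.5446 -0.4008] [ 0.00556745 -0.00936831]
rim check [[366.14919385 158.37499567]]
side recess mouth [0.5409 0.0024 0.05  ]
side corner [ 0.6054 -0.0822  0.05  ]
side corner [ 0.4488 -0.0512  0.05  ]
```

Emit:
drive_tool --pt "0 0.05 0.07 0.01 0.2" --pt "0 0.1 0.14 0.02 0.4" --pt "0 0.14 0.2 0.02 0.6" --pt "0 0.17 0.25 0.02 0.8" --pt "0 0.19 0.274 0.02 1.0" --pt "0 0.19 0.274 0.02 1.0" --force 60

```text
t: 2.0
ee_pos: [0.3519, -0.3981, 0.2477]
orientation: [0.853, 0.522, 0.0, 0.0]
force: [-0.8, -1.2, 0.0]
grip_width: 0.0854
```

Emit:
drive_tool --pt "0 0.06 0 0 0.1" --pt "0 0.12 0 -0.03 0.2" --pt "0 0.18 -0.001 -0.07 0.3" --pt "0 0.23 -0.001 -0.12 0.374" --pt "0 0.2425 -0.0015 -0.146 0.374" --pt "0 0.2425 -0.0015 -0.146 0.374"

```text
t: 2.75
ee_pos: [0.5421, -0.4018, 0.1282]
orientation: [0.769, 0.639, -0.001, -0.002]
force: [-0.1, -0.5, -0.4]
grip_width: 0.0856
```

```bash
python3 - <<'E'
from h import *
s=r.get_state();print(s["ee_pos"],s["orientation"],s["force"])
p=cams.grab_frame("top"); q=cams.grab_frame("side")
a=cv2.resize(p["pixels"][140:260,340:500],None,fx=4,fy=4,interpolation=cv2.INTER_CUBIC)
b=cv2.resize(q["pixels"][60:220,300:460],None,fx=3,fy=3,interpolation=cv2.INTER_CUBIC)
cv2.imwrite("pics/d1.png",a);cv2.imwrite("pics/d2.png",b)
E
```

```text
[ 0.54210288 -0.40177523  0.12821412] [ 0.76923253  0.63896462 -0.0011821  -0.00203249] [-0.14034379 -0.47508235 -0.41817637]
```

View pics/d1.png

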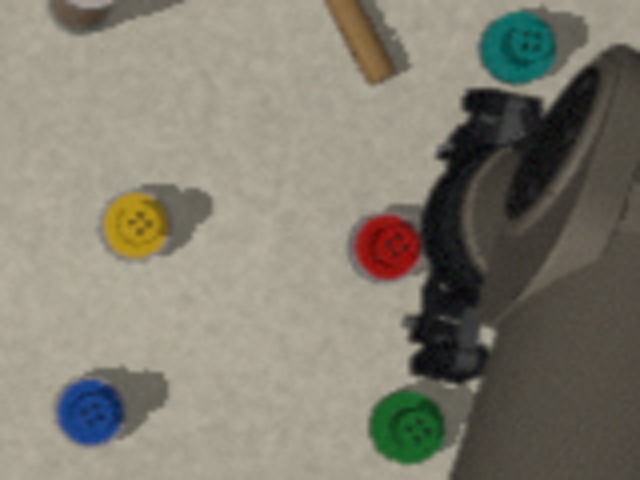

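View pics/d2.png

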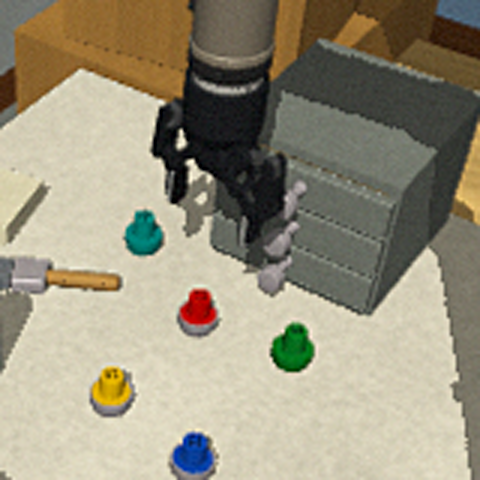

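```bash
python3 - <<'E'
from h import *
s=r.get_state();print(np.round(s["joint_positions"],3))
p=cams.grab_frame("top"); q=cams.grab_frame("side")
cv2.imwrite("pics/e1.png",p["pixels"]);cv2.imwrite("pics/e2.png",q["pixels"])
b=ray(q,(422.3,164),0);print(b)
for z in (.1,.12,.14,.16,.18,.2):print(z,proj(q,[b[0],b[1],z]))
E
```

```text
[ 0.767  0.536 -0.273  1.566  0.16   1.061  0.267]
[ 0.40441395 -0.53005175  0.        ]
0.1 [[428.80002895 140.09014438]]
0.12 [[430.20248276 134.93132613]]
0.14 [[431.64226738 129.63518935]]
0.16 [[433.12089344 124.1961773 ]]
0.18 [[434.6399542  118.60842938]]
0.2 [[436.20113123 112.86575998]]
```

View pics/e1.png

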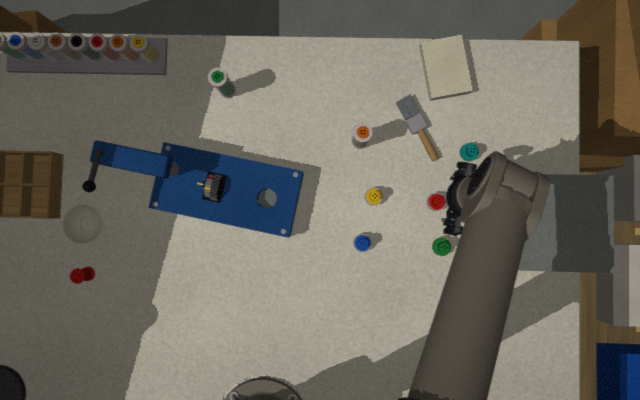

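View pics/e2.png

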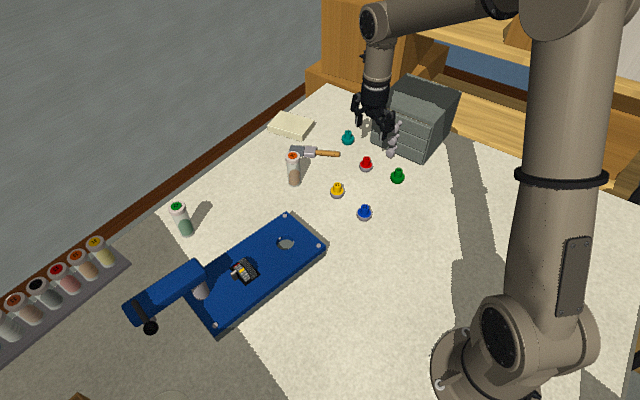

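Emit:
drive_tool --pt "0 0 0 -0.05 0" --pt "0 0 0 -0.09 0" --pt "0 0 0 -0.12 0" --pt "0 0 0 -0.131 0" --pt "0 0 0 -0.131 0" --pt "0 0 0 -0.131 0"

```text
t: 3.7
ee_pos: [0.5451, -0.4019, 0.0276]
orientation: [0.768, 0.64, 0.0, 0.001]
force: [0.2, -0.4, -0.5]
grip_width: 0.085
```

```bash
python3 - <<'E'
from h import *
s=r.get_state();print(s["ee_pos"],s["orientation"],s["force"])
p=cams.grab_frame("top"); q=cams.grab_frame("side")
a=cv2.resize(p["pixels"][140:260,380:500],None,fx=4,fy=4,interpolation=cv2.INTER_CUBIC)
b=cv2.resize(q["pixels"][100:190,320:430],None,fx=5,fy=5,interpolation=cv2.INTER_CUBIC)
cv2.imwrite("pics/f1.png",a);cv2.imwrite("pics/f2.png",b)
E
```

```text
[ 0.54511345 -0.40192153  0.02758721] [7.68499668e-01 6.39848317e-01 3.76911439e-04 1.49973904e-03] [ 0.18631041 -0.41605084 -0.49677406]
```

View pics/f2.png

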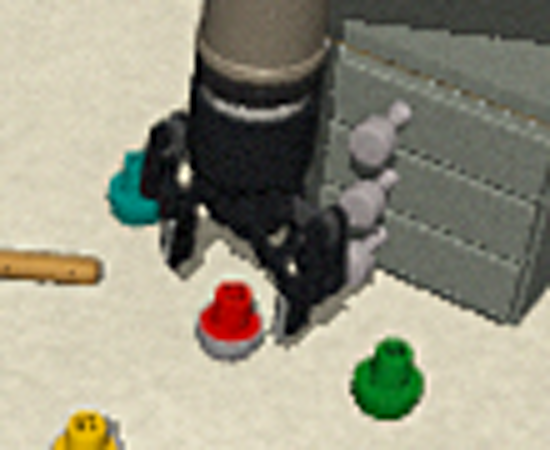

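View pics/f1.png

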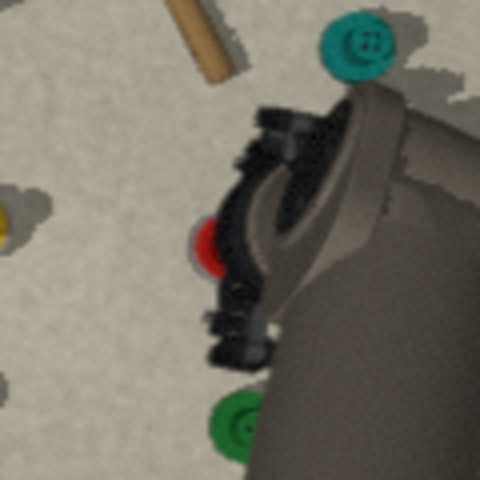

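Emit:
drive_tool --pt "0.4 0 0 0 0" --pt "0.6 0 0 0 0" --pt "0.8 0 0 0 0" --pt "1 0 0 0 0" --pt "1 0 0 0 0" --pt "1 0 0 0 0" --pt "1 0 0 0 0" --pt "1 0 0 0 0" --force 60

```text
t: 4.8
ee_pos: [0.5444, -0.4012, 0.026]
orientation: [0.768, 0.64, 0.0, 0.0]
force: [-1.3, -0.1, 3.4]
grip_width: 0.0215
```

Emit:
drive_tool --pt "1 0 0 0.01 0" --pt "1 0 0 0.03 0" --pt "1 0 0 0.06 0" --pt "1 0 0 0.1 0" --pt "1 0 0 0.15 0" --pt "1 0 0 0.15 0" --pt "1 0 0 0.15 0"

```text
t: 5.68
ee_pos: [0.5438, -0.4008, 0.1457]
orientation: [0.768, 0.64, -0.0, -0.0]
force: [-0.5, 1.0, -1.6]
grip_width: 0.0218
```

```bash
python3 - <<'E'
from h import *
s=r.get_state();print(s["ee_pos"],s["orientation"],s["force"],s["grip_width"])
p=cams.grab_frame("top"); q=cams.grab_frame("side")
a=cv2.resize(p["pixels"][140:260,380:500],None,fx=4,fy=4,interpolation=cv2.INTER_CUBIC)
b=cv2.resize(q["pixels"][60:180,320:430],None,fx=5,fy=5,interpolation=cv2.INTER_CUBIC)
cv2.imwrite("pics/g1.png",a);cv2.imwrite("pics/g2.png",b)
E
```

```text
[ 0.54376201 -0.40080308  0.14569454] [ 7.68347878e-01  6.40032397e-01 -1.17313161e-04 -2.36163024e-04] [-0.53914248  0.95681045 -1.62549433] 0.021753440666362967
```

View pics/g2.png

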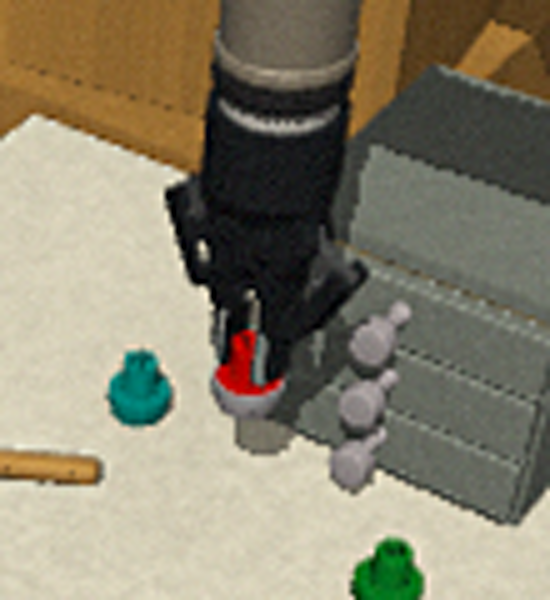

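View pics/g1.png

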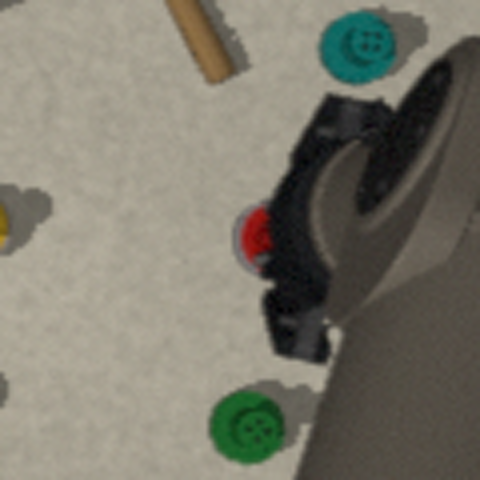

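Emit:
drive_tool --pt "1 0 0.05 0 0" --pt "1 0 0.11 0 0" --pt "1 -0.001 0.18 0 0" --pt "1 -0.002 0.25 0 0" --pt "1 -0.003 0.32 0 0" --pt "1 -0.004 0.39 0 0" --pt "1 -0.004 0.45 0 0" --pt "1 -0.004 0.49 0 0" --pt "1 -0.00375 0.5025 0 0" --pt "1 -0.00375 0.5025 0 0" --pt "1 -0.00375 0.5025 0 0" --pt "1 -0.00375 0.5025 0 0"

```text
t: 7.28
ee_pos: [0.5412, -0.0009, 0.1456]
orientation: [0.769, 0.639, -0.0, 0.0]
force: [0.8, 0.2, -1.1]
grip_width: 0.0218
```

Emit:
drive_tool --pt "1 0 0 -0.03 0" --pt "1 0 0 -0.05 0" --pt "1 0 0 -0.05 0" --pt "1 0 0 -0.05 0"

```text
t: 7.78
ee_pos: [0.5417, 0.0008, 0.1062]
orientation: [0.768, 0.64, 0.0, 0.0]
force: [-0.1, 0.1, -1.1]
grip_width: 0.0218
```

```bash
python3 - <<'E'
from h import *
s=r.get_state();print(s["ee_pos"],s["orientation"],s["force"],s["grip_width"])
p=cams.grab_frame("top"); q=cams.grab_frame("side")
a=cv2.resize(p["pixels"][130:250,190:310],None,fx=5,fy=5,interpolation=cv2.INTER_CUBIC)
b=cv2.resize(q["pixels"][160:270,220:340],None,fx=5,fy=5,interpolation=cv2.INTER_CUBIC)
cv2.imwrite("pics/h1.png",a);cv2.imwrite("pics/h2.png",b)
E
```

```text
[0.54167793 0.0008475  0.10619073] [7.68450051e-01 6.39909612e-01 3.65654258e-04 2.70903813e-04] [-0.1341659   0.10885001 -1.10958804] 0.021789896738295424
```

View pics/h1.png

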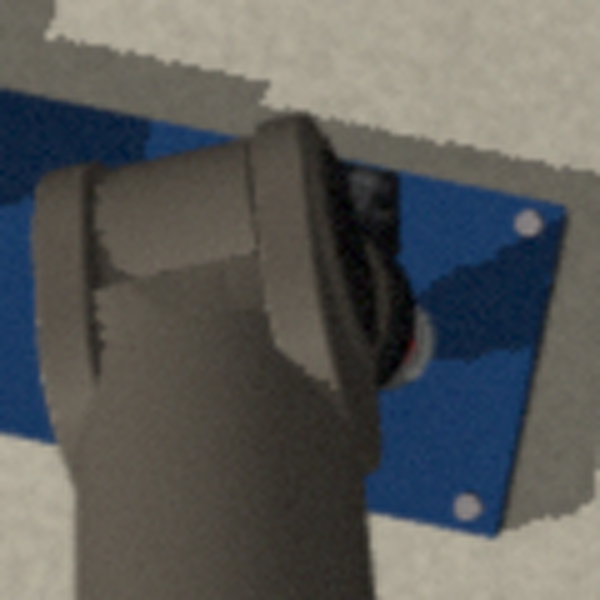

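View pics/h2.png

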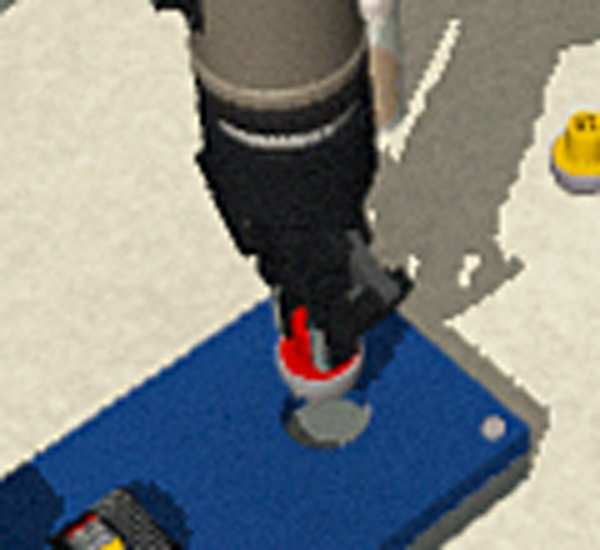

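```bash
python3 - <<'E'
from h import *
q=cams.grab_frame("side"); p=cams.grab_frame("top")
s=r.get_state();e=s["ee_pos"];print(e)
t=np.linspace(0,2*np.pi,60)
def circ(x,y,z,r):return [[x+r*np.cos(a),y+r*np.sin(a),z] for a in t]
z0=e[2]-.0255
for im,nm,(y0,y1,x0,x1) in((q,"side",(190,260,250,320)),(p,"top",(130,250,190,310))):
    k=8 if nm=="side" else 5
    b=cv2.resize(im["pixels"][y0:y1,x0:x1],None,fx=k,fy=k,interpolation=cv2.INTER_CUBIC)
    for C,col in((circ(e[0],e[1],z0+.02,.022),(0,255,255)),(circ(e[0],e[1],z0+.01,.022),(0,255,0)),(circ(.541,.001,.05,.023),(255,0,255)),(circ(e[0],e[1],z0,.018),(255,255,0))):
        P=((proj(im,C)-[x0,y0]+.5)*k-.5).round().astype(np.int32)
        cv2.polylines(b,[P],True,col,1)
    cv2.imwrite(f"pics/i_{nm}.png",b)
E
```

```text
[0.54174509 0.00098297 0.10644736]
```

View pics/i_side.png

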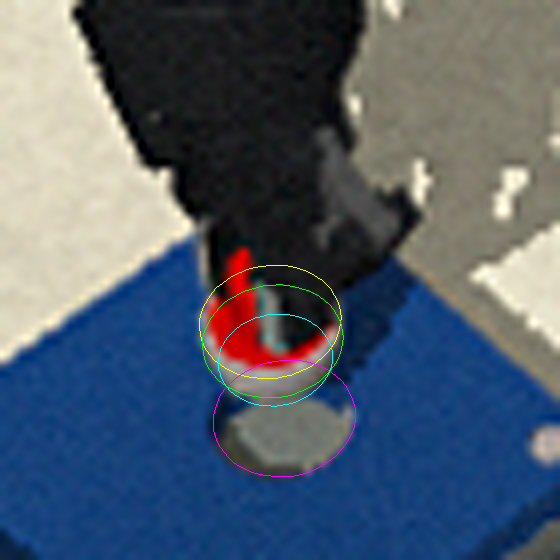

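View pics/i_top.png

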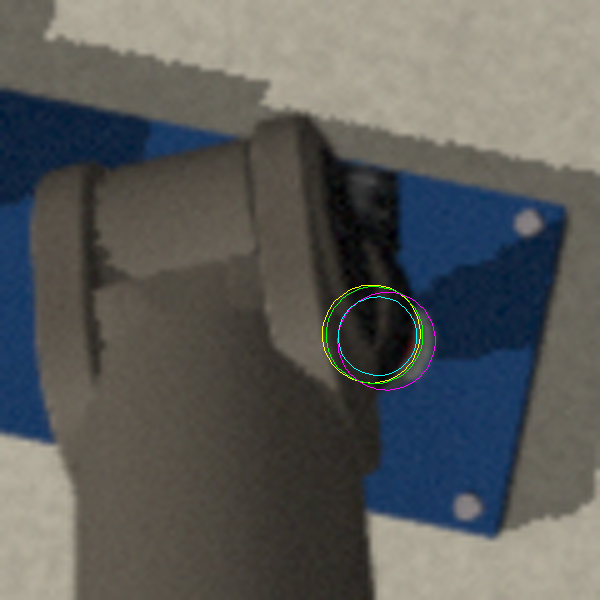

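```bash
cat > ov.py <<'E'
from h import *
q=cams.grab_frame("side"); p=cams.grab_frame("top")
s=r.get_state();e=s["ee_pos"]
t=np.linspace(0,2*np.pi,60)
def circ(x,y,z,r):return [[x+r*np.cos(a),y+r*np.sin(a),z] for a in t]
z0=e[2]-.0255
rows=[]
for dy in (-.003,-.006):
  out=[]
  for im,nm,(y0,y1,x0,x1) in((q,"side",(210,260,255,305)),(p,"top",(175,225,250,300))):
    k=8
    b=cv2.resize(im["pixels"][y0:y1,x0:x1],None,fx=k,fy=k,interpolation=cv2.INTER_CUBIC)
    if nm=="top": b=cv2.convertScaleAbs(b,alpha=1.8)
    for C,col in((circ(e[0],e[1]+dy,z0+.02,.022),(0,255,255)),(circ(e[0],e[1]+dy,z0+.01,.022),(0,255,0)),(circ(e[0],e[1]+dy,z0,.018),(255,255,0))):
        P=((proj(im,C)-[x0,y0]+.5)*k-.5).round().astype(np.int32)
        cv2.polylines(b,[P],True,col,1)
    out.append(b)
  rows.append(np.hstack(out))
cv2.imwrite("pics/j.png",cv2.resize(np.vstack(rows),None,fx=.75,fy=.75))
E
python3 ov.py
```

```text
(no output)
```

View pics/j.png

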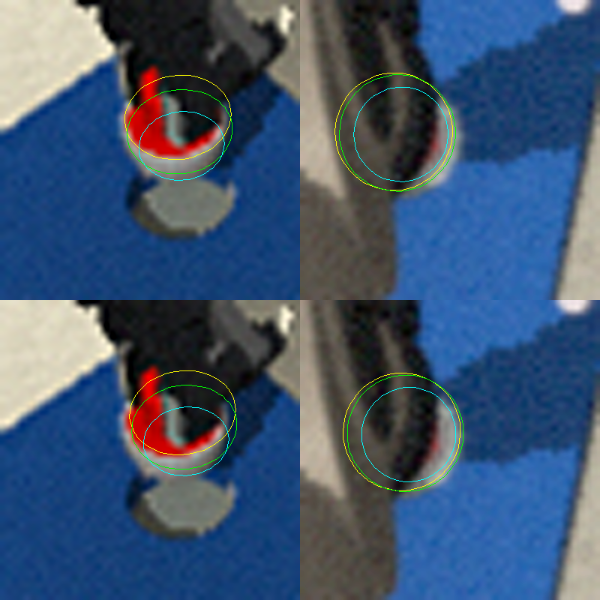

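```bash
python3 - <<'E'
from h import *
q=cams.grab_frame("side"); p=cams.grab_frame("top")
e=np.array([.5415,-.002,.096])
for im in(q,p):
    b=proj(im,e)[0]; J=np.array([proj(im,e+d)[0]-b for d in .001*np.eye(3)]).T; print(J)
    if im is q: print(np.linalg.solve(J[:,:2],[-1.17,-.5]))
b=cv2.resize(q["pixels"][205:255,250:310],None,fx=12,fy=12,interpolation=cv2.INTER_CUBIC);cv2.imwrite("pics/k1.png",b)
b=cv2.resize(p["pixels"][175:225,250:300],None,fx=12,fy=12,interpolation=cv2.INTER_CUBIC);cv2.imwrite("pics/k2.png",cv2.convertScaleAbs(b,alpha=1.8))
E
```

```text
[[-0.30622878 -0.25798384 -0.0301404 ]
 [-0.1895649   0.257621   -0.24199456]]
[3.36794337 0.53739346]
[[ 0.0141798  -0.44221009 -0.06084729]
 [-0.44319926 -0.0111347  -0.02235857]]
```

View pics/k1.png

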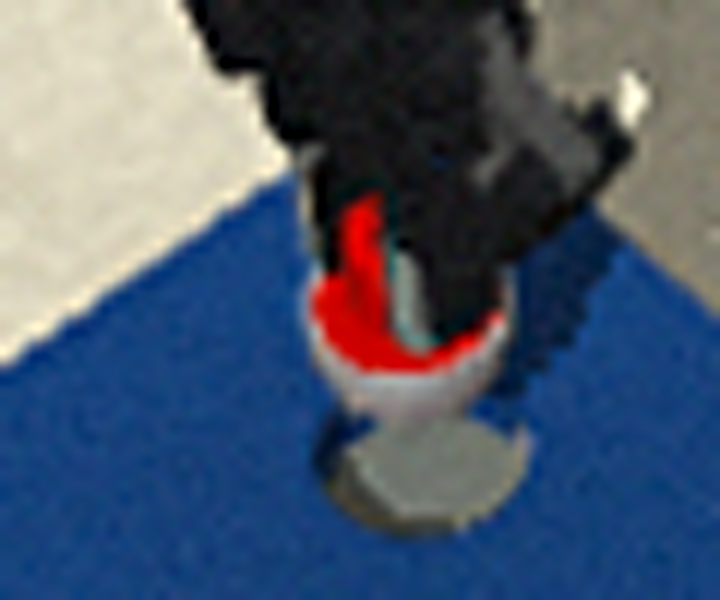

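View pics/k2.png

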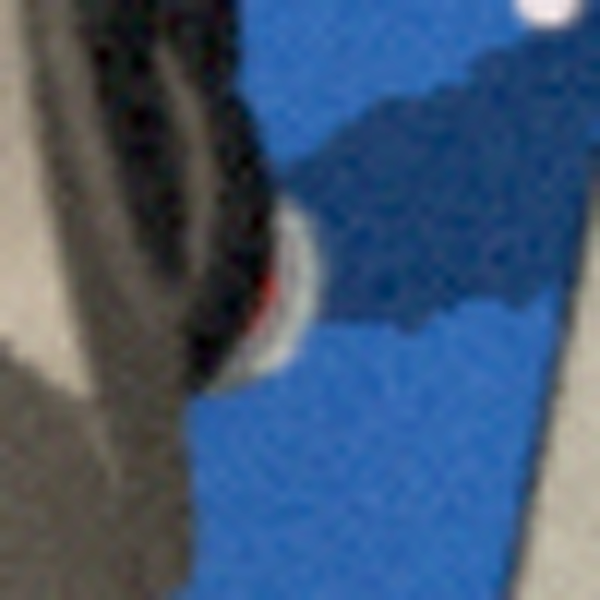

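```bash
python3 - <<'E'
from h import *
q=cams.grab_frame("side"); p=cams.grab_frame("top")
e=r.get_state()["ee_pos"];z0=e[2]-.0255
print(e,"top:",ray(p,(266.3,197.5),z0+.01)-e)
for dz in(0,.003,.005):print(dz,"side:",ray(q,(284.1,233.6),z0+dz)-e)
for n,im in(("t",p),("s",q)):
    print(n,[(np.round(d["position"]-e,4).tolist(),d["score"]) for d in models.spot_point(im,"die_red_center") if d["position"][2]>.06 or 1])
E
```

```text
[0.54125621 0.00094394 0.10586592] top: [-0.00157335 -0.00426105 -0.0155    ]
0 side: [ 0.00214459 -0.0025309  -0.0255    ]
0.003 side: [ 0.00052479 -0.00096001 -0.0225    ]
0.005 side: [-5.55073829e-04  8.72470972e-05 -2.05000000e-02]
t [([-0.1022, -0.4154, -0.0856], 0.66), ([0.125, -0.4811, -0.0849], 0.57), ([0.0014, -0.0043, -0.0048], 0.55)]
s [([-0.0034, -0.0014, -0.0037], 0.64), ([0.1251, -0.4807, -0.0815], 0.64)]
```

Emit:
drive_tool --pt "1 0.0007 0.0053 0 0" --pt "1 0.0007 0.0053 -0.01 0" --pt "1 0.0007 0.0053 -0.025 0" --pt "1 0.0007 0.0053 -0.035 0" --pt "1 0.0007 0.0053 -0.04 0" --pt "1 0.0007 0.0053 -0.04 0"

```text
t: 9.12
ee_pos: [0.5415, 0.0051, 0.0733]
orientation: [0.768, 0.64, -0.0, -0.0]
force: [-0.2, 0.7, -1.2]
grip_width: 0.0218
```

```bash
python3 - <<'E'
from h import *
q=cams.grab_frame("side"); p=cams.grab_frame("top")
print(r.get_state()["ee_pos"],r.get_state()["force"])
b=cv2.resize(q["pixels"][210:260,255:315],None,fx=10,fy=10,interpolation=cv2.INTER_CUBIC);cv2.imwrite("pics/l1.png",b)
b=cv2.resize(p["pixels"][175:225,250:300],None,fx=10,fy=10,interpolation=cv2.INTER_CUBIC);cv2.imwrite("pics/l2.png",cv2.convertScaleAbs(b,alpha=1.8))
E
```

```text
[0.54199907 0.00519629 0.07392237] [ 0.60394896  0.38139746 -0.74880384]
```

View pics/l1.png

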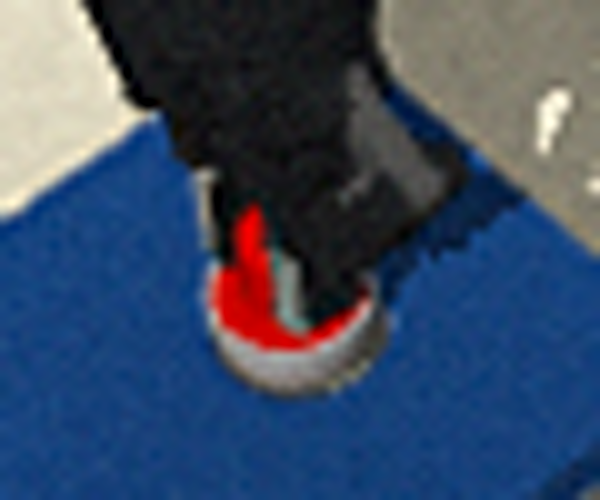

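View pics/l2.png

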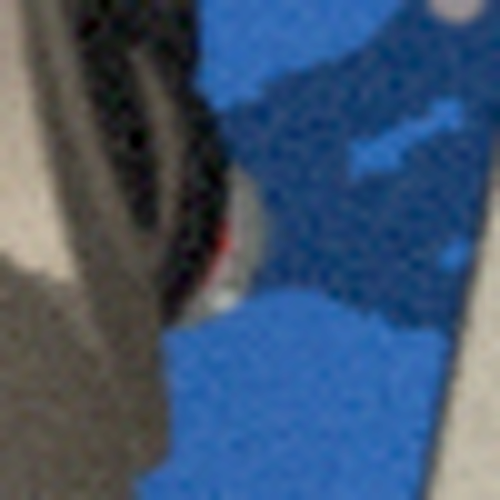

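Emit:
drive_tool --pt "1 0 0 -0.004 0" --pt "1 0 0 -0.008 0" --pt "1 0 0 -0.011 0" --pt "1 0 0 -0.011 0"

```text
t: 9.72
ee_pos: [0.5419, 0.004, 0.0649]
orientation: [0.769, 0.64, -0.0, 0.001]
force: [0.7, -4.5, 0.7]
grip_width: 0.0219
```

Emit:
drive_tool --pt "1 0 -0.0018 0 0" --pt "1 0 -0.0018 -0.002 0" --pt "1 0 -0.0018 -0.004 0" --pt "1 0 -0.0018 -0.004 0"

```text
t: 10.22
ee_pos: [0.5416, 0.0037, 0.0613]
orientation: [0.768, 0.64, -0.0, -0.0]
force: [0.5, -1.5, -1.1]
grip_width: 0.0215
```

Emit:
drive_tool --pt "1 0 0 -0.002 0" --pt "1 0 0 -0.004 0" --pt "1 0 0 -0.005 0" --pt "1 0 0 -0.005 0"

```text
t: 10.72
ee_pos: [0.5419, 0.0036, 0.0576]
orientation: [0.768, 0.64, 0.0, 0.0]
force: [-0.4, -3.4, 2.1]
grip_width: 0.0215
```

Emit:
drive_tool --pt "1 0 -0.001 -0.001 0" --pt "1 0 -0.001 -0.003 0" --pt "1 0 -0.001 -0.005 0" --pt "1 0 -0.001 -0.005 0"

```text
t: 11.22
ee_pos: [0.542, 0.0034, 0.0558]
orientation: [0.768, 0.64, -0.0, 0.0]
force: [-4.8, -1.5, 18.3]
grip_width: 0.0216
```

```bash
python3 - <<'E'
from h import *
q=cams.grab_frame("side"); p=cams.grab_frame("top")
print(r.get_state()["ee_pos"],r.get_state()["force"])
b=cv2.resize(q["pixels"][210:260,255:315],None,fx=10,fy=10,interpolation=cv2.INTER_CUBIC);cv2.imwrite("pics/m1.png",b)
E
```

```text
[0.54197742 0.00341925 0.05584596] [-5.93518126 -2.26337155 18.96359324]
```

View pics/m1.png

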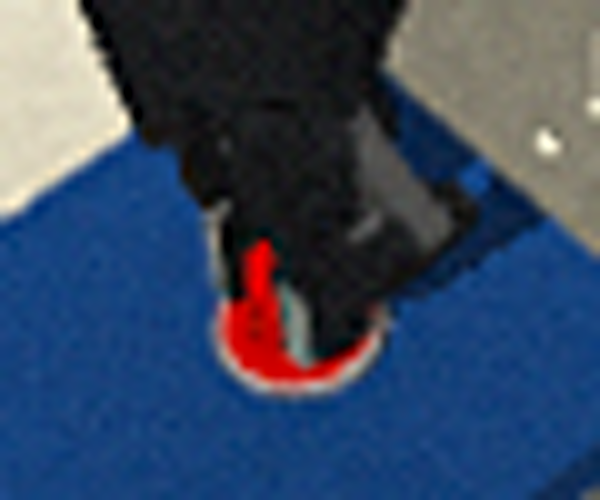

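Emit:
drive_tool --pt "1 0 0 0.003 0" --pt "0.5 0 0 0.003 0" --pt "0.4 0 0 0.003 0" --pt "0.4 0 0 0.01 0" --pt "0.4 0 0 0.04 0" --pt "0.4 0 0 0.08 0" --pt "0.4 0 0 0.08 0"

```text
t: 12.2
ee_pos: [0.544, 0.0034, 0.1205]
orientation: [0.768, 0.64, 0.002, 0.002]
force: [-0.3, 0.8, -0.5]
grip_width: 0.0513
```

```bash
python3 - <<'E'
from h import *
q=cams.grab_frame("side"); p=cams.grab_frame("top")
print(r.get_state()["ee_pos"],r.get_state()["force"])
t=np.linspace(0,2*np.pi,60)
b=cv2.resize(q["pixels"][200:260,255:315],None,fx=10,fy=10,interpolation=cv2.INTER_CUBIC);cv2.imwrite("pics/n1.png",b)
E
```

```text
[0.54165222 0.00297825 0.11778786] [-0.1333498  -1.06765274 -0.34829473]
```

View pics/n1.png

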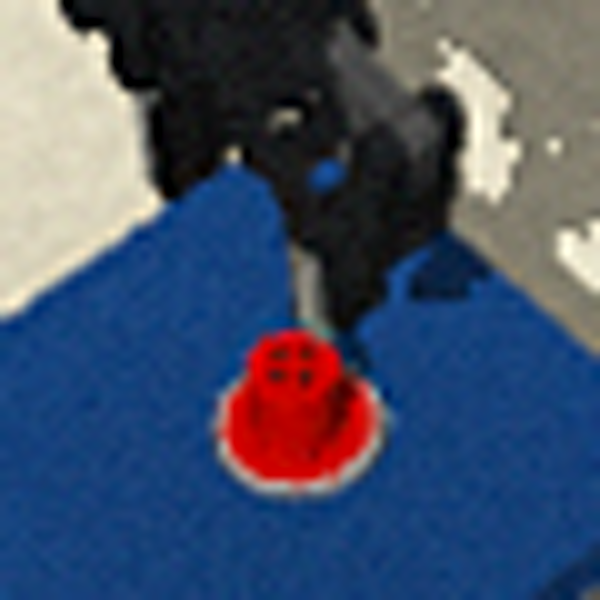

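Emit:
drive_tool --pt "1 -0.0005 -0.0025 0 0" --pt "1 -0.0005 -0.0025 -0.01 0" --pt "1 -0.0005 -0.0025 -0.02 0" --pt "1 -0.0005 -0.0025 -0.03 0" --pt "1 -0.0005 -0.0025 -0.045 0" --pt "1 -0.0005 -0.0025 -0.05 0" --pt "1 -0.0005 -0.0025 -0.05 0"

```text
t: 13.18
ee_pos: [0.5411, 0.001, 0.0773]
orientation: [0.768, 0.64, -0.0, -0.0]
force: [-0.8, 0.1, 0.5]
grip_width: 0.0001
```

Emit:
drive_tool --pt "1 0 0 -0.002 0" --pt "1 0 0 -0.004 0" --pt "1 0 0 -0.006 0" --pt "1 0 0 -0.006 0"

```text
t: 13.68
ee_pos: [0.5419, 0.0008, 0.0741]
orientation: [0.768, 0.64, 0.0, 0.001]
force: [-2.6, -0.3, 7.1]
grip_width: 0.0002
```

Emit:
drive_tool --pt "1 0 0 -0.001 0" --pt "1 0 0 -0.002 0" --pt "1 0 0 -0.0025 0" --pt "1 0 0 -0.0025 0"

```text
t: 14.18
ee_pos: [0.5421, 0.0008, 0.074]
orientation: [0.768, 0.64, 0.0, 0.001]
force: [-6.0, -0.3, 20.6]
grip_width: 0.0002
```

Emit:
drive_tool --pt "1 0 0 0.01 0" --pt "1 0 -0.04 0.06 0" --pt "1 0 -0.1 0.1 0" --pt "1 0 -0.15 0.1 0" --pt "1 0 -0.15 0.1 0" --pt "1 0 -0.15 0.1 0"

```text
t: 14.92
ee_pos: [0.5411, -0.1182, 0.1506]
orientation: [0.768, 0.64, 0.0, -0.001]
force: [0.2, 0.9, -0.5]
grip_width: -0.0001
```

```bash
cat > wh.py <<'E'
import sys
from h import *
q=cams.grab_frame("side"); p=cams.grab_frame("top")
print(r.get_state()["ee_pos"],r.get_state()["force"])
n=sys.argv[1]
a=cv2.resize(p["pixels"][165:215,195:285],None,fx=8,fy=8,interpolation=cv2.INTER_CUBIC)
b=cv2.resize(q["pixels"][225:290,215:305],None,fx=8,fy=8,interpolation=cv2.INTER_CUBIC)
cv2.imwrite(f"pics/w{n}t.png",cv2.convertScaleAbs(a,alpha=1.5));cv2.imwrite(f"pics/w{n}s.png",b)
th=np.radians(-10.3);X=np.array([np.cos(th),np.sin(th),0]);Y=np.array([-np.sin(th),np.cos(th),0])
W=np.array([.541,.001,.048])+.12*Y
for nm,im in(("top",p),("side",q)):
    I=im["pixels"].astype(int); 
    for col,m in(("red",(I[...,2]>70)&(I[...,1]<.35*I[...,2])&(I[...,0]<.4*I[...,2])),("yel",(I[...,2]>90)&(I[...,1]>.6*I[...,2])&(I[...,0]<.35*I[...,2]))):
        c,l,st,ce=cv2.connectedComponentsWithStats(m.astype(np.uint8))
        w=proj(im,W+[0,0,.02]+.016*Y)[0]
        for i in range(1,c):
            if np.linalg.norm(ce[i]-w)<18 and st[i,4]>2:
                best=min(np.arange(-100,101),key=lambda a:np.linalg.norm(proj(im,W+.016*Y+.026*(np.sin(np.radians(a))*X+np.cos(np.radians(a))*np.array([0,0,1])))[0]-ce[i]))
                print(nm,col,st[i,4],ce[i].round(1),"angle to +x deg",best)
E
python3 wh.py 0
```

```text
[ 0.54130086 -0.11723002  0.15063751] [ 0.00826187  0.33477665 -0.18646816]
top red 7 [210.1 177.4] angle to +x deg 46
top yel 11 [207. 188.] angle to +x deg -15
side yel 17 [241.4 269.6] angle to +x deg -11
```

View pics/w0t.png

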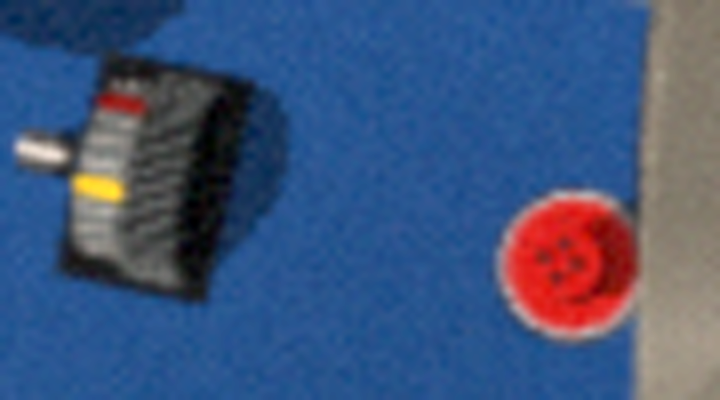

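View pics/w0s.png

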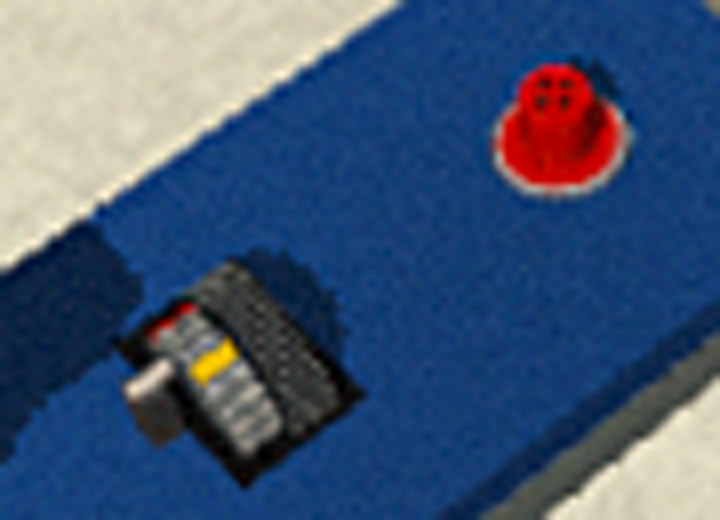

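Emit:
drive_tool --pt "1 0.005 0.05 0 0" --pt "1 0.01 0.12 0 0" --pt "1 0.02 0.19 0 0" --pt "1 0.03 0.26 0 0" --pt "1 0.0315 0.2966 0 0" --pt "1 0.0315 0.2966 -0.03 0" --pt "1 0.0315 0.2966 -0.06 0" --pt "1 0.0315 0.2966 -0.08 0" --pt "1 0.0315 0.2966 -0.08 0"

```text
t: 16.15
ee_pos: [0.5653, 0.1187, 0.0857]
orientation: [0.768, 0.64, -0.001, -0.001]
force: [0.9, -0.9, 0.3]
grip_width: -0.0003
```

```bash
python3 wh.py 1
```

```text
[0.56691389 0.11871252 0.08742659] [0.37068565 0.15866173 0.65112057]
side yel 18 [241.5 269.5] angle to +x deg -11
```

View pics/w1s.png

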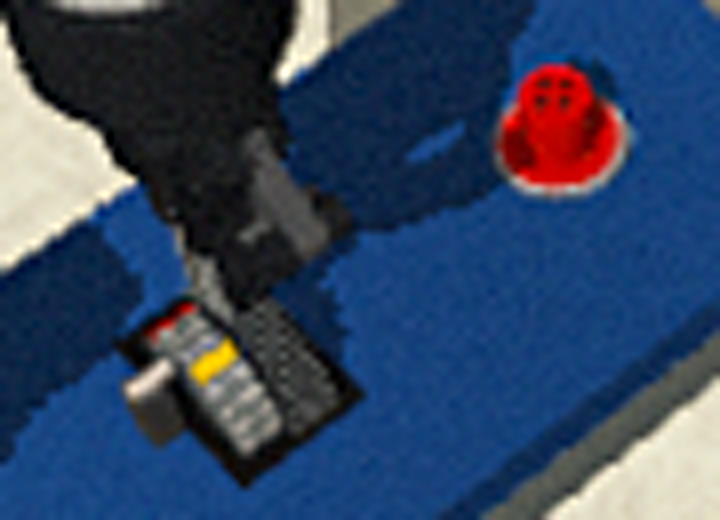

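Emit:
drive_tool --pt "1 0 0 -0.006 0" --pt "1 0 0 -0.01 0" --pt "1 0 0 -0.0125 0" --pt "1 0 0 -0.0125 0"

```text
t: 16.75
ee_pos: [0.5675, 0.118, 0.0781]
orientation: [0.768, 0.64, 0.001, 0.001]
force: [-0.4, -0.8, 5.4]
grip_width: 0.0005
```

Emit:
drive_tool --pt "1 -0.001 0.0002 -0.0003 0" --pt "1 -0.003 0.0005 -0.0003 0" --pt "1 -0.005 0.0009 -0.0003 0" --pt "1 -0.007 0.0013 -0.0003 0" --pt "1 -0.009 0.0016 -0.0003 0" --pt "1 -0.0105 0.0019 -0.0003 0" --pt "1 -0.0105 0.0019 -0.0003 0"

```text
t: 17.62
ee_pos: [0.5592, 0.1195, 0.078]
orientation: [0.768, 0.64, 0.001, 0.001]
force: [-0.1, -1.8, 6.8]
grip_width: -0.0001
```

```bash
python3 wh.py 2
```

```text
[0.55920224 0.11950582 0.07800652] [-0.03882601 -1.52557228  6.80297492]
side red 5 [237.  264.8] angle to +x deg 37
side yel 17 [243.1 271.9] angle to +x deg -27
```

View pics/w2s.png

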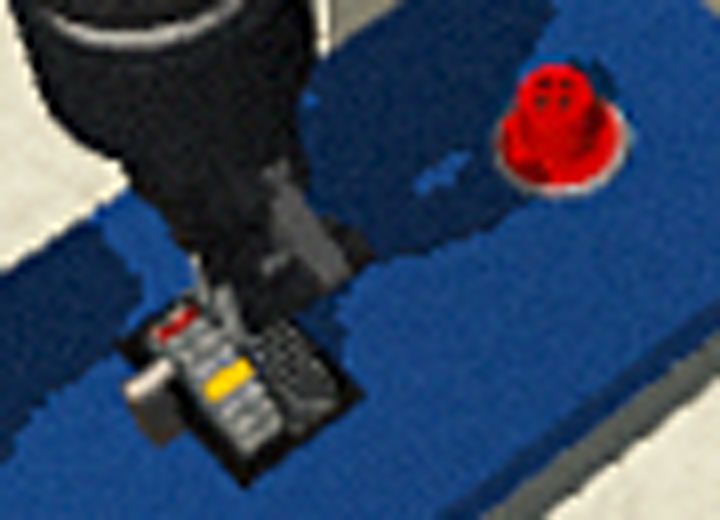

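Emit:
drive_tool --pt "1 0 0 0.0125 0" --pt "1 0 0 0.0125 0" --pt "1 0.0105 -0.0019 0.0125 0" --pt "1 0.0105 -0.0019 0.0125 0" --pt "1 0.0105 -0.0019 0.005 0" --pt "1 0.0105 -0.0019 0 0" --pt "1 0.0105 -0.0019 0 0" --pt "1 0.0105 -0.0019 0 0" --pt "1 0.009 -0.0016 0 0" --pt "1 0.007 -0.0013 0 0" --pt "1 0.005 -0.0009 0 0" --pt "1 0.003 -0.0005 0 0" --pt "1 0.001 -0.0002 0 0" --pt "1 0 0 0 0" --pt "1 0 0 0 0"

```text
t: 19.6
ee_pos: [0.5592, 0.1195, 0.078]
orientation: [0.768, 0.64, 0.001, 0.001]
force: [0.0, -2.4, 8.1]
grip_width: -0.0003
```

Emit:
drive_tool --pt "1 0 0 0.006 0" --pt "1 0 0 0.0125 0" --pt "1 0.0105 -0.0019 0.0125 0" --pt "1 0.0105 -0.0019 0.0125 0"

```text
t: 20.1
ee_pos: [0.5673, 0.1179, 0.0865]
orientation: [0.769, 0.64, 0.0, 0.0]
force: [0.1, -0.4, 0.5]
grip_width: -0.0002
```

```bash
python3 wh.py 3
```

```text
[0.56650398 0.11806346 0.08635472] [-0.69731803 -0.34461614  0.71181854]
side red 12 [238.4 266.2] angle to +x deg 18
side yel 18 [244.9 274.4] angle to +x deg -43
```

View pics/w3s.png

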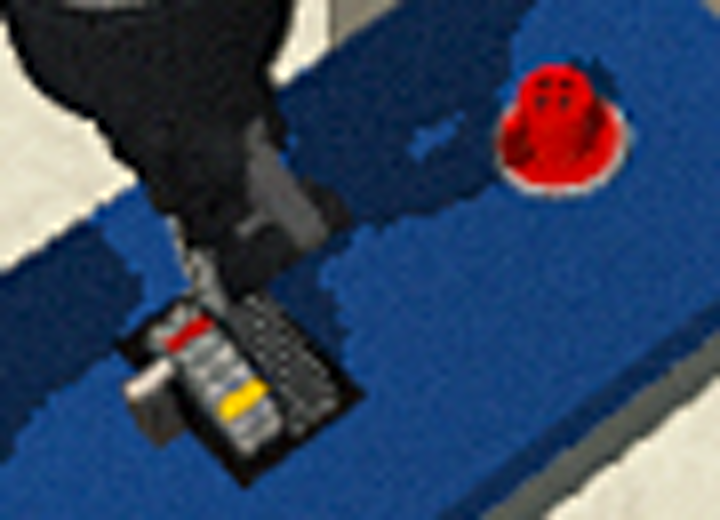

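Two clicks done; the red band at (188,333) is one click short of the pointer (165,372). Last click, with slightly less press.

Emit:
drive_tool --pt "1 0 0 -0.006 0" --pt "1 0 0 -0.0122 0" --pt "1 0 0 -0.0124 0" --pt "1 0 0 -0.0124 0" --pt "1 -0.001 0.0002 -0.0124 0" --pt "1 -0.003 0.0005 -0.0124 0" --pt "1 -0.005 0.0009 -0.0124 0" --pt "1 -0.007 0.0013 -0.0124 0" --pt "1 -0.009 0.0016 -0.0124 0" --pt "1 -0.0105 0.0019 -0.0124 0" --pt "1 -0.0105 0.0019 -0.0124 0" --pt "1 -0.0105 0.0019 -0.006 0" --pt "1 -0.0105 0.0019 0.01 0" --pt "1 -0.0105 0.0019 0.05 0" --pt "1 -0.0105 0.0019 0.08 0"

```text
t: 22.08
ee_pos: [0.5584, 0.12, 0.1523]
orientation: [0.768, 0.64, 0.001, 0.0]
force: [-0.1, 0.3, 0.5]
grip_width: -0.0001
```

Emit:
drive_tool --pt "1 0 -0.07 0.02 0" --pt "1 0 -0.14 0.02 0" --pt "1 0 -0.21 0.02 0" --pt "1 0 -0.28 0.02 0" --pt "1 0 -0.33 0.02 0" --pt "1 0 -0.33 0.02 0" --pt "1 0 -0.33 0.02 0"

```text
t: 22.95
ee_pos: [0.5582, -0.1432, 0.167]
orientation: [0.768, 0.64, 0.0, -0.0]
force: [-0.5, 0.6, -0.4]
grip_width: -0.0001
```

```bash
python3 wh.py 4; python3 - <<'E'
from h import *
p=cams.grab_frame("top");q=cams.grab_frame("side")
cv2.imwrite("pics/z1.png",p["pixels"]);cv2.imwrite("pics/z2.png",q["pixels"])
E
```

```text
[ 0.55844036 -0.14215511  0.16693161] [ 0.50920378 -0.00251703 -0.66368134]
top red 13 [207.5 184.9] angle to +x deg 1
top yel 4 [206.5 195. ] angle to +x deg -58
side red 11 [239.7 267.6] angle to +x deg 4
side yel 17 [246.1 276.7] angle to +x deg -58
```

View pics/w4s.png

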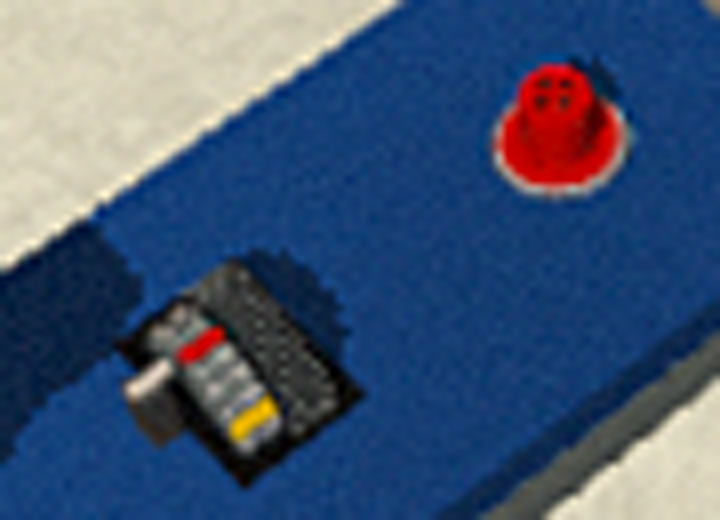

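View pics/w4t.png

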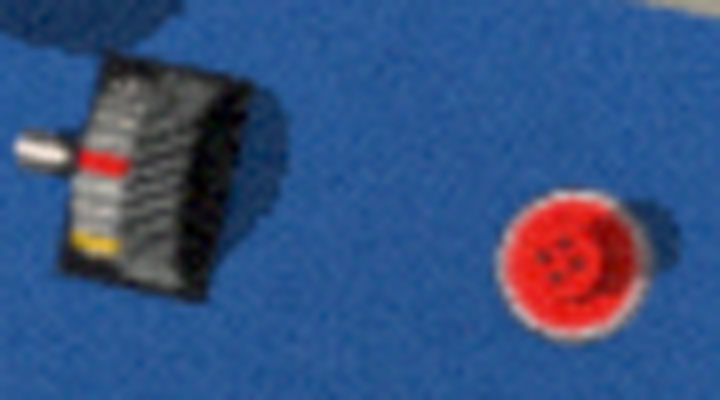

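View pics/z2.png

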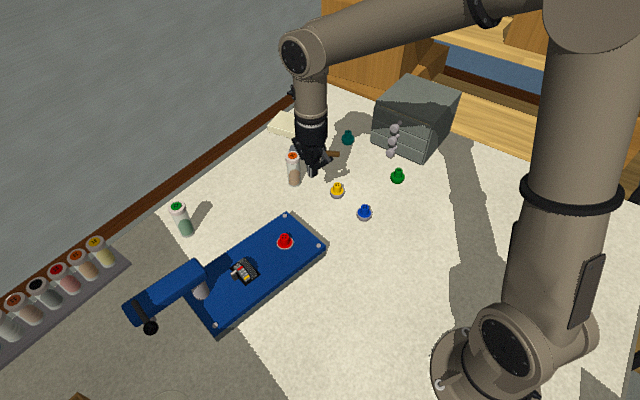

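```bash
python3 -c "
from workcell import ticket
print(ticket.hand_in())"
```

```text
the job is handed in; nothing more can be done
None
```

The red die is seated flush in the recess and the red band stands at the white pointer. I handed the job in at about 23 s of the 67 s allowed.

- **Die:** I lowered the red die into the recess and pressed it in the grip at about 18 N. I then opened the fingers and pressed the stub again with them shut, up to about 20 N. The stub top held at 74 mm, which is 24 mm above the deck, and the last pictures show the disc flush.
- **Wheel:** I rolled it three clicks with the closed fingertip, one stroke per click at about 6 to 8 N, and checked the pictures after every stroke. My last measurements put the red band 1° (top camera) and 4° (side camera) from the pointer, well under the 15° of a click. At that same pose the side camera also put the yellow band within 2° of its expected place.
- **Bystanders:** The last side picture shows the orange tube standing, and the yellow, blue, green and turquoise pieces as they were. The arm was clear of everything, about 0.17 m up.
- **Disagreements:**
  - My first estimate of the red die was about 4 mm off along y, so it sat off-centre in the grip. I corrected this from the pictures before lowering it, and once more from the side force as it went in.
  - The gripper read 21.5 to 22 mm on the 24 mm stub. The grip held all the same.

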